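# Load the solder reel on the bench spindle and cap it

## Robot

A 6-joint arm with a two-finger parallel gripper is mounted at the origin on the work surface. World frame = base frame: x ahead of the robot, y to its left, z up, the work surface at z = 0. Lengths are in m, angles in rad, forces in N, time in s.
With the tool pointing down it reaches from about 0.425 to 0.95 m from the base axis. Payload 3.5 kg.
Tool frame: the origin (TCP) lies midway between the tips of the shut fingers; the grasp point (between the pads) lies 19 mm behind it; z points along the fingers, y is the line along which they close (so a half turn about z gives the same grasp; the last joint's range is limited). The gripper opens to 85 mm and grips with 20 to 120 N. Pads are 22 mm wide; open, the fingers measure 114 mm over their backs; the gripper's body (76 mm by 85 mm) begins 54 mm behind the grasp point. The pads swing forward as they close: fully open they stand 13 mm farther back than shut.
Start: joints at [-1.341, 0.286, 1.577, -0, 1.279, -0.15], TCP at [0.25, -0.627, 0.231] pointing down, gripper open.
Joint ranges: [-2.77, 2.77], [-0.9, 2.22], [0.21, 2.48], [-1.53, 4.67], [0.24, 2.81], [-2.84, 2.84]. Speed limits (rad/s): [2.79, 2.79, 3.14, 3.14, 3.14, 3.14].

## Interface

Orientations are given as a unit quaternion [x, y, z, w].
In Python, from plant import get_state, read_camera, ctrl gives the robot as it stands.
- The arm moves only by the shell command python3 -m crank 'ROWS' [FORCE]. ROWS is JSON, a list of rows, each a list of 3 entries, a list of its own where there are three numbers: the shift along the tool's x, y, z in mm, then the turn about the tool's z in degrees, then the closure in counts, from 0 (fully open) to 255 (shut). In form: [[[tx, ty, tz], yaw, claw], ...]. A call has 1 to 10 rows; each row is the pose to reach, as a shift and turn from the pose commanded when the call began, along the tool's axes at that moment; what a row does not reach only later rows make up. A row lasts 1/10 s, in which the tool goes at most 50 mm and 8.59 degrees, less where a joint would pass 70% of its speed; a pose out of reach is approached as far as the arm can. A call with a gripper value outside its range is refused whole. The fingers move at their own pace and stop on an object; FORCE is the grip in N (left out, the last holds). Time passes only in rows, so rows that repeat a pose let the fingers close. It gives the time, the measured TCP pose, the force, the opening and the grip force at its end, in the units of the state.
- get_state(): the state, without advancing time (a new reading comes with each control period).
- read_camera(name): name is "scene" or "top"; returns a dict with "frame" (480x640x3 uint8, blue, green, red), "range_z" (480x640 float32, m along the optical axis (not along the pixel's ray), 0 where there is no reading), "vfov" (degrees; the focal length in pixels is half the picture's height over the tangent of half this angle, whatever the lens; pixels are square), "cx", "cy" (the principal point, pixels), "origin" and "orientation" of the camera in the world. Camera axes: x right, y down, z forward; pixel columns grow to the right and rows downward; lengths in m; the calibration is good to about 2 mm. A picture is of the moment at which its call begins.
- ctrl.sign_off(): hands the job in; it is judged then, once.
The state is a dict: "time": time; "qpos": joint angles; "dq": joint speeds; "joint_efforts": joint torques, N m; "eef_pos": TCP position; "tcp_rot": TCP orientation; "contact_force": force on the tool from outside, world axes, zero at the start; "wrist_torque": the same for the moment, N m; "opening": opening from 0.0 (shut) to 1.0 (fully open); "finger_force": force on a finger pad.
Only numpy, scipy, OpenCV 4.12 (cv2) and the standard library are available. Lean on these libraries where they do the work, as an engineer would, in place of code of your own. Each camera call takes 0.05 s, during which the arm holds its last target. There are 200 camera calls.

## Task

Load the solder stand on the repair bench: put the reel of solder with the yellow flanges over the upright spindle so that it sits flat on the stand's base, let go of it, and then set the red cap over the top of the spindle so that it rests flat on the reel. The cap goes on last because the reel cannot get past it. Leave the blue reel where it stands.

Things in the scene. Friction and masses are not known exactly. Their poses are not given: they have to be found in the camera images.
- spindle_foot (a point): The stand, fixed to the bench: a dark steel disc 90 mm across and 12 mm thick with a bright upright steel spindle 12 mm across in its middle. The spindle rises 68 mm above the disc's top face, its last 14 mm tapered to a 5 mm tip. This point is on the spindle's axis at the disc's top face; z up.
- yellow_reel_mid (a point): The reel to load, loose, standing upright on the bench: silver solder wire between two yellow flanges. 48 mm tall, flanges 56 mm across and 8 mm thick, winding between them 52 mm across, an open bore 32 mm across right through. About 0.3 kg. This point is its centre, half-way up on its axis; z is the bore's axis, up. Round, so its yaw does not matter.
- cap_mid (a point): The cap, loose, standing on the bench mouth down: a red plastic cylinder 44 mm across and 48 mm tall with a black dot on its closed top. From below it has a blind hole 28 mm across and 26 mm deep, which goes over the spindle's tip; the rim rests on the reel's top. About 0.12 kg. This point is its centre, half-way up on its axis; z up.
- blue_reel_mid (a point): A second reel, a bystander to be left alone: the same size and shape as the yellow one but with blue flanges. This point is its centre, half-way up; z up.
Not all that is in view belongs to the job. Of the things like the part that bears yellow_reel_mid, leave any that is green or white; of the rest the larger one is meant.

How it is judged:
By the outcome, as a careful person would: the job done as asked, in the order asked, and still so for the second after the job is handed in, with the robot touching nothing.
It also fails if it takes over 54 s, if anything falls off the work surface, if the arm or the gripper's body presses on something with over 40 N, if the wrist force passes 120 N, or if a joint passes its speed limit or range.

## Working session

There is one attempt and no reset: what is moved stays moved. The work goes in short steps, Python scripts to look and compute and a shell command to move; the robot and the scene stay as the last step left them, time stands still between calls to the robot, and variables do not carry over. Pictures are saved under pics/ and viewed, at most 10 in all, crops included, and the job is handed in when it is done.

```bash
mkdir -p pics; ls; python3 - <<'E'
from plant import get_state, read_camera
import cv2,numpy as np
s=get_state();print(s)
for n in("scene","top"):
    c=read_camera(n);cv2.imwrite(f"pics/{n}0.png",c["frame"]);print(n,c["vfov"],c["cx"],c["cy"],c["origin"],c["orientation"],(c["range_z"]>0).mean())
E
```

```text
pics
{'time': 0.0, 'qpos': array([-1.34099842e+00,  2.87175947e-01,  1.57821017e+00,  2.53845284e-05,
        1.27858427e+00, -1.49989619e-01]), 'dq': array([ 5.83924416e-04, -5.21376254e-04, -5.48352408e-04,  1.11049302e-03,
       -4.39840989e-04, -7.64245255e-05]), 'joint_efforts': array([-6.36790210e-04, -4.05985701e+01, -2.92625606e+01, -1.48077820e-04,
        5.95028512e-03,  8.73734791e-07]), 'eef_pos': array([ 0.25012426, -0.6262296 ,  0.22992236]), 'tcp_rot': array([ 9.82024292e-01,  1.88750830e-01, -3.52878846e-05, -1.18840412e-03]), 'contact_force': array([ 0.73788279, -0.2131106 ,  0.80891163]), 'wrist_torque': array([-0.02957093,  0.02255274,  0.0781158 ]), 'finger_force': 0.0, 'opening': 0.9996200610247089}
scene 45.63641677777953 322.0883888051628 235.3821299967972 [ 0.99021342 -0.16420768  0.84589212] [ 0.80749588  0.51740175 -0.14942395 -0.24066226] 0.9959309895833334
top 43.76302255273071 310.812736787039 229.53412643643998 [0.47127375 0.02209424 1.26697782] [ 0.71751872 -0.69628139  0.00732658 -0.01747649] 0.9960319010416666
```

View pics/scene0.png

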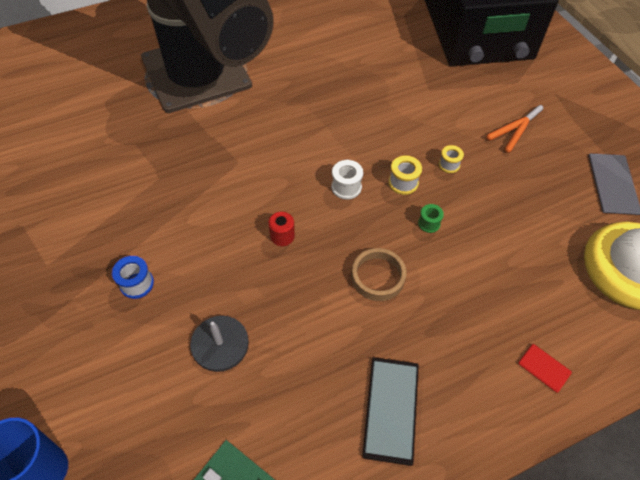

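View pics/top0.png

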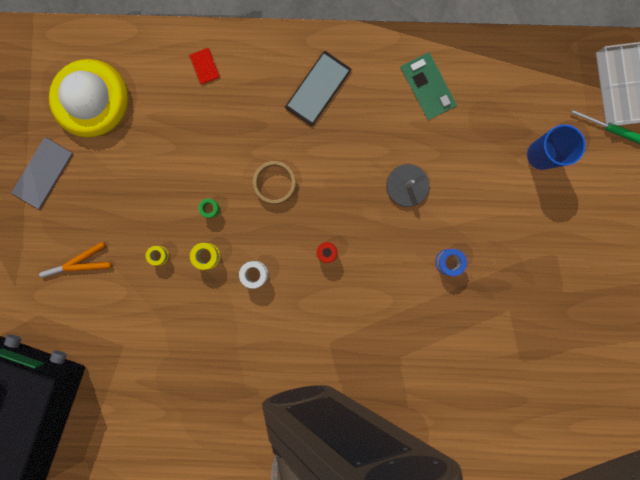

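```bash
cat > h.py <<'E'
import numpy as np,cv2
from scipy.spatial.transform import Rotation as R
from plant import get_state, read_camera
def cloud(n):
    c=read_camera(n);f=240/np.tan(np.radians(c["vfov"]/2));z=c["range_z"]
    v,u=np.mgrid[:480,:640]
    p=np.stack([(u-c["cx"])/f*z,(v-c["cy"])/f*z,z],-1)
    return c["frame"],p@R.from_quat(c["orientation"]).as_matrix().T+c["origin"]
HSV=dict(yellow=(22,32,150),blue=(110,128,120),red=(-5,5,120))
def mask(im,col):
    h=cv2.cvtColor(im,cv2.COLOR_BGR2HSV).astype(int);lo,hi,s=HSV[col]
    H=h[...,0].copy();H[H>150]-=180 if lo<0 else 0
    return (H>=lo)&(H<=hi)&(h[...,1]>s)&(h[...,2]>60)
def box(xy): return cv2.minEnclosingCircle(xy.astype(np.float32))
def toolshift(target):
    "mm shift along tool axes to bring the TCP to target"
    s=get_state();return R.from_quat(s["tcp_rot"]).inv().apply(np.array(target)-s["eef_pos"])*1e3
E
python3 - <<'E'
from h import *
roi={"scene":dict(yellow=(385,150,425,195),red=(265,205,300,250),blue=(105,250,160,300),st=(185,310,255,375)),
"top":dict(yellow=(185,238,224,275),red=(312,236,342,268),blue=(432,245,470,280),st=(380,160,435,215))}
for n in roi:
    im,p=cloud(n)
    for k,(a,b,c,d) in roi[n].items():
        q=p[b:d,a:c].reshape(-1,3)
        if k=="st":
            e=q[(q[:,2]>.009)&(q[:,2]<.016)];print(n,"disc",len(e),box(e[:,:2]))
            t=q[q[:,2]>.025];print(n,"spindle",len(t),t.mean(0),t[:,2].max(),t[t[:,2]>.06].mean(0))
        else:
            m=mask(im,k)[b:d,a:c].ravel();t=q[m&(q[:,2]>.043)&(q[:,2]<.054)];print(n,k,m.sum(),len(t),box(t[:,:2]),t[:,2].mean(),q[m][:,2].max())
print(toolshift([0,0,0]),R.from_quat(get_state()["tcp_rot"]).as_matrix())
E
```

```text
scene yellow 481 391 ((0.4536157548427582, 0.25915059447288513), 0.028538335114717484) 0.04684418584881809 0.8458921192364188
scene red 683 358 ((0.4694436490535736, 0.00797448679804802), 0.023287251591682434) 0.04658157974243907 0.8458921192364188
scene blue 737 577 ((0.4559994339942932, -0.25016698241233826), 0.02874329313635826) 0.046648226920644784 0.8458921192364188
scene disc 2111 ((0.6149938106536865, -0.15908096730709076), 0.04537416249513626)
scene spindle 166 [ 0.66028063 -0.15990108  0.14578184] 0.8458921192364188 [ 0.69827553 -0.16039106  0.23964213]
top yellow 500 381 ((0.4533657431602478, 0.25942057371139526), 0.027777016162872314) 0.04743768662962868 1.2669778186243388
top red 274 261 ((0.46895045042037964, 0.006893356796354055), 0.021107014268636703) 0.04757326346294013 0.05292649641205727
top blue 355 320 ((0.45690199732780457, -0.2499702423810959), 0.0277632437646389) 0.04738258282645895 0.054155819050680565
top disc 1090 ((0.6149479150772095, -0.158988356590271), 0.04508178308606148)
top spindle 59 [ 0.58702611 -0.12391471  0.28683491] 1.2669778186243388 [ 0.57578987 -0.10992252  0.39267229]
[-1.26328649e-01 -6.74228503e+02  2.31457135e+02] [[ 9.28740774e-01  3.70729611e-01 -3.61145892e-04]
 [ 3.70729718e-01 -9.28739564e-01  1.51636428e-03]
 [ 2.26750662e-04 -1.54219685e-03 -9.99998785e-01]]
```

```bash
python3 -m crank '[[[502,-312,0],-25,0],[[502,-312,0],-25,0],[[502,-312,0],-25,0],[[502,-312,0],-25,0],[[502,-312,0],-25,0],[[502,-312,0],-25,0],[[502,-312,0],-25,0],[[502,-312,0],-25,0],[[502,-312,0],-25,0],[[502,-312,0],-25,0]]' 60; python3 -c "
from h import *
print(toolshift([.4535,.2593,.2]),get_state()['qpos'])"
```

```text
time: 1.2
eef_pos: [0.5477, -0.2224, 0.2314]
tcp_rot: [0.918, 0.397, 0.0, 0.0]
contact_force: [1.2, -1.0, -0.3]
opening: 1.0
finger_force: 0.0
[ 286.39880822 -398.6065775    31.25915332] [-5.57259165e-01  1.03249256e-01  1.78874557e+00 -4.73922678e-05
  1.24936321e+00  1.97443879e-01]
```

```bash
python3 -m crank '[[[286,-399,30],0,0],[[286,-399,30],0,0],[[286,-399,30],0,0],[[286,-399,30],0,0],[[286,-399,30],0,0],[[286,-399,30],0,0],[[286,-399,30],0,0],[[286,-399,30],0,0],[[286,-399,30],0,0],[[286,-399,30],0,0]]'; python3 -m crank '[[[0,0,0],0,0],[[0,0,0],0,0],[[0,0,0],0,0]]'; python3 -c "
from h import *
cv2.imwrite('pics/t1.png',read_camera('top')['frame'])
print(toolshift([.4535,.2593,.012]),get_state()['qpos'])"
```

```text
time: 2.2
eef_pos: [0.451, 0.2597, 0.2013]
tcp_rot: [0.918, 0.397, 0.0, -0.0]
contact_force: [1.0, -1.0, 0.3]
opening: 1.001
finger_force: 0.0
time: 2.5
eef_pos: [0.4523, 0.2567, 0.2013]
tcp_rot: [0.918, 0.397, -0.0, 0.0]
contact_force: [0.3, 0.2, -0.0]
opening: 1.004
finger_force: 0.0
[  2.9010271   -1.29107408 189.33820734] [ 3.20388417e-01 -3.03128880e-02  1.98297062e+00 -3.21220057e-04
  1.18897403e+00  1.07669812e+00]
```

```bash
python3 -m crank '[[[3,-1,40],0,0],[[3,-1,80],0,0],[[3,-1,120],0,0],[[3,-1,145],0,0],[[3,-1,165],0,0],[[3,-1,180],0,0],[[3,-1,189],0,0],[[3,-1,189],0,0]]'; python3 -m crank '[[[0,0,0],0,140],[[0,0,0],0,140],[[0,0,0],0,140],[[0,0,0],0,140],[[0,0,0],0,140],[[0,0,0],0,140]]' 60
```

```text
time: 3.35
eef_pos: [0.4531, 0.2595, 0.0115]
tcp_rot: [0.918, 0.396, -0.001, -0.0]
contact_force: [0.0, -0.4, 0.3]
opening: 1.004
finger_force: 0.0
time: 3.95
eef_pos: [0.4546, 0.2605, 0.0141]
tcp_rot: [0.918, 0.397, 0.001, 0.0]
contact_force: [-0.8, -2.0, 4.9]
opening: 0.629
finger_force: 63.0
```

```bash
python3 -m crank '[[[0,0,-10],0,160],[[0,0,-30],0,160],[[0,0,-70],0,160],[[0,0,-110],0,160],[[0,0,-140],0,160],[[0,0,-150],0,160],[[0,0,-150],0,160],[[0,0,-150],0,160]]' 60; python3 - <<'E'
from h import *
im=read_camera('scene')['frame'];cv2.imwrite('pics/s2.png',cv2.resize(im[60:240,300:520],None,fx=3,fy=3))
print(toolshift([.615,-.159,.16]))
E
```

```text
time: 4.75
eef_pos: [0.452, 0.2598, 0.1603]
tcp_rot: [0.918, 0.397, -0.002, -0.0]
contact_force: [0.2, -0.5, -2.2]
opening: 0.627
finger_force: 64.0
[-193.19249414  405.77351293   -0.44816911]
```

View pics/s2.png

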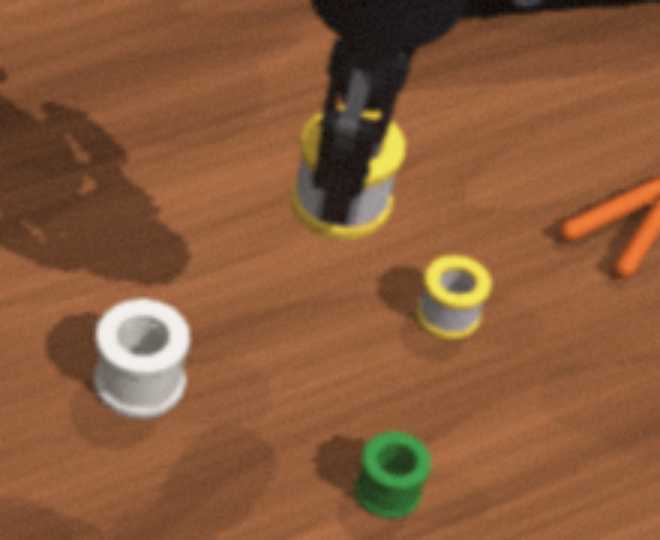

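The larger yellow reel is held upright (crop about (350,175), full picture about (417,118)), clear of its neighbours. Carrying it over the stand.

```bash
python3 -m crank '[[[-20,41,0],0,160],[[-58,122,0],0,160],[[-77,162,0],0,160],[[-97,203,0],0,160],[[-116,244,0],0,160],[[-135,284,0],0,160],[[-155,325,0],0,160],[[-174,365,0],0,160],[[-187,393,0],0,160],[[-193,406,0],0,160]]'; python3 -m crank '[[[0,0,0],0,160],[[0,0,0],0,160],[[0,0,0],0,160],[[0,0,0],0,160]]';  python3 - <<'E'
from h import *
for n in('top','scene'):
    im,p=cloud(n);m=mask(im,'yellow')&(abs(p[...,0]-.615)<.06)&(abs(p[...,1]+.159)<.06)
    t=p[m];z=t[:,2];h=np.quantile(z,.97);u=t[abs(z-h)<.006]
    print(n,len(t),h,z.min(),len(u),box(u[:,:2]))
    cv2.imwrite(f'pics/{n}3.png',cv2.resize(im[110:260,330:490] if n=='top' else im[200:380,120:320],None,fx=3,fy=3))
print(toolshift([.615,-.159,.024]))
E
```

```text
time: 5.8
eef_pos: [0.6166, -0.1621, 0.1593]
tcp_rot: [0.919, 0.395, -0.001, -0.001]
contact_force: [-0.4, 0.4, -3.3]
opening: 0.622
finger_force: 64.4
time: 6.2
eef_pos: [0.6165, -0.1567, 0.1621]
tcp_rot: [0.917, 0.398, -0.0, -0.0]
contact_force: [0.4, 0.3, -2.5]
opening: 0.627
finger_force: 64.4Traceback (most recent call last):
  File "<stdin>", line 4, in <module>
    return _quantile_unchecked(
        a, q, axis, out, overwrite_input, method, keepdims, weights)
    return _ureduce(a,
                    func=_quantile_ureduce_func,
    ...<5 lines>...
                    overwrite_input=overwrite_input,
                    method=method)
    r = func(a, **kwargs)
    result = _quantile(arr,
                       quantiles=q,
    ...<2 lines>...
                       out=out,
                       weights=wgt)
    slices_having_nans = np.isnan(arr[-1, ...])
                                  ~~~^^^^^^^^^
IndexError: index -1 is out of bounds for axis 0 with size 0
```

```bash
python3 - <<'E'
from h import *
P=[]
im,p=cloud('scene');m=mask(im,'yellow')&(abs(p[...,0]-.615)<.06)&(abs(p[...,1]+.159)<.06)
t=p[m];z=t[:,2];print(len(t),np.quantile(z,[.02,.1,.5,.9,.98]))
for a,b in((-1,9),(np.median(z),9),(-1,np.median(z))):
    u=t[(z>a)&(z<b)];print(len(u),box(u[:,:2]))
cv2.imwrite('pics/scene3.png',cv2.resize(im[200:380,120:320],None,fx=3,fy=3))
e=np.mean([get_state()['eef_pos'] for _ in range(5)],0);print(e,toolshift([.615,-.159,.024]))
E
```

```text
544 [0.15187563 0.15438003 0.1947592  0.19663105 0.22957764]
544 ((0.6186219453811646, -0.1565835028886795), 0.030394917353987694)
272 ((0.6168593764305115, -0.15913543105125427), 0.030048523098230362)
272 ((0.6175630688667297, -0.1530558466911316), 0.02738490141928196)
[ 0.61681056 -0.15720122  0.16250246] [-2.56621745e+00 -8.78200734e-02  1.38502174e+02]
```

View pics/scene3.png

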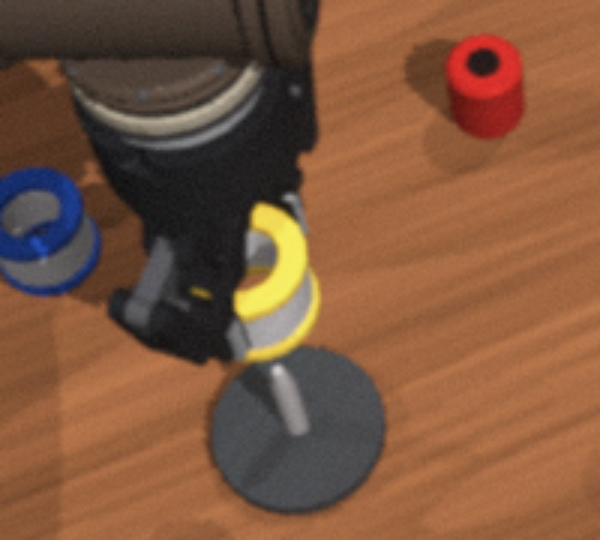

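The reel, at about (275,290) in the crop, is level above the spindle, whose tip is at about (277,372). Its top is at z≈0.197, so the bottom is about 136 mm above the disc.

```bash
python3 -m crank '[[[-2.5,0,0],0,160],[[-2.5,0,15],0,160],[[-2.5,0,35],0,160],[[-2.5,0,55],0,160],[[-2.5,0,75],0,160],[[-2.5,0,95],0,160],[[-2.5,0,112],0,160],[[-2.5,0,124],0,160],[[-2.5,0,130],0,160],[[-2.5,0,130],0,160]]'; python3 -m crank '[[[0,0,1],0,160],[[0,0,2],0,160],[[0,0,3],0,160],[[0,0,4],0,160],[[0,0,4],0,160],[[0,0,4],0,160]]'; python3 - <<'E'
from h import *
im,p=cloud('scene');m=mask(im,'yellow')&(abs(p[...,0]-.615)<.06)&(abs(p[...,1]+.159)<.06)
t=p[m];z=t[:,2];print(len(t),np.quantile(z,[.02,.1,.5,.9,.98]),box(t[:,:2]))
print(get_state()['contact_force'])
E
```

```text
time: 7.3
eef_pos: [0.6147, -0.1601, 0.0313]
tcp_rot: [0.918, 0.397, -0.001, -0.001]
contact_force: [-0.5, -0.1, -2.8]
opening: 0.626
finger_force: 64.3
time: 7.9
eef_pos: [0.6153, -0.1603, 0.0284]
tcp_rot: [0.918, 0.397, 0.0, 0.0]
contact_force: [-0.0, -0.4, -2.5]
opening: 0.622
finger_force: 64.3
371 [0.01607366 0.01993994 0.06060894 0.06281996 0.08214198] ((0.6222323179244995, -0.15309260785579681), 0.028656259179115295)
[-1.47914637  0.63261294 -2.59142759]
```

```bash
python3 -m crank '[[[0,0,1],0,160],[[0,0,2],0,160],[[0,0,2],0,160]]'; python3 -m crank '[[[0,0,0.5],0,160],[[0,0,1],0,160],[[0,0,1],0,160]]'
```

```text
time: 8.25
eef_pos: [0.6152, -0.1603, 0.0263]
tcp_rot: [0.918, 0.397, -0.0, -0.0]
contact_force: [-0.1, 1.0, -2.7]
opening: 0.626
finger_force: 64.4
time: 8.55
eef_pos: [0.6152, -0.1603, 0.0261]
tcp_rot: [0.918, 0.397, -0.0, -0.0]
contact_force: [-4.6, 0.3, 4.8]
opening: 0.628
finger_force: 64.8
```

```bash
python3 -m crank '[[[0,0,0],0,0],[[0,0,0],0,0],[[0,0,0],0,0],[[0,0,0],0,0],[[0,0,0],0,0],[[0,0,0],0,0]]' 60;python3 -m crank '[[[0,0,-10],0,0],[[0,0,-30],0,0],[[0,0,-70],0,0],[[0,0,-110],0,0],[[0,0,-150],0,0],[[0,0,-170],0,0],[[0,0,-170],0,0]]'; python3 - <<'E'
from h import *
print(toolshift([.469,.0075,.16]),get_state()['qpos'])
E
```

```text
time: 9.15
eef_pos: [0.6153, -0.1603, 0.0253]
tcp_rot: [0.918, 0.397, 0.0, 0.0]
contact_force: [0.7, -0.2, 0.5]
opening: 0.996
finger_force: 0.0
time: 9.85
eef_pos: [0.6177, -0.1613, 0.2014]
tcp_rot: [0.918, 0.397, 0.003, 0.004]
contact_force: [0.2, -0.3, 0.5]
opening: 0.999
finger_force: 0.0
[  21.00885345 -224.30559029   39.28961307] [-4.14140505e-01  2.26389649e-01  1.70514731e+00  8.36575334e-06
  1.19990913e+00  3.40396235e-01]
```

```bash
python3 -m crank '[[[21,-224,40],0,0],[[21,-224,40],0,0],[[21,-224,40],0,0],[[21,-224,40],0,0],[[21,-224,40],0,0],[[21,-224,40],0,0],[[21,-224,40],0,0],[[21,-224,40],0,0]]'; python3 - <<'E'
from h import *
for n in('top','scene'):
    im,p=cloud(n);m=mask(im,'yellow')&(abs(p[...,0]-.615)<.06)&(abs(p[...,1]+.159)<.06)
    t=p[m];z=t[:,2];u=t[(z>.053)&(z<.068)];print(n,len(u),u[:,2].mean(),box(u[:,:2]))
    # plane tilt
    A=np.c_[u[:,:2]-u[:,:2].mean(0),np.ones(len(u))];print(np.linalg.lstsq(A,u[:,2],rcond=None)[0])
    m=mask(im,'red')&(abs(p[...,0]-.469)<.05)&(abs(p[...,1]-.0075)<.05)&(p[...,2]>.043)&(p[...,2]<.054)
    if m.sum()>20:print('cap',m.sum(),box(p[m][:,:2]))
print(toolshift([.469,.0075,.012]),toolshift([.469,.0075,.012]))
im=read_camera('scene')['frame']
cv2.imwrite('pics/scene4.png',cv2.resize(im[160:390,120:340],None,fx=2.6,fy=2.6))
E
```

```text
time: 10.65
eef_pos: [0.4672, 0.0077, 0.1554]
tcp_rot: [0.918, 0.397, 0.0, 0.0]
contact_force: [-0.3, -0.2, 0.7]
opening: 0.997
finger_force: 0.0
top 396 0.05929461323733674 ((0.6140166521072388, -0.16062095761299133), 0.02807784080505371)
[-0.00833647  0.0033741   0.05929461]
scene 684 0.05878959963295594 ((0.6131699681282043, -0.1603618711233139), 0.0283201914280653)
[-0.00182325  0.0067334   0.0587896 ]
cap 358 ((0.46894901990890503, 0.006808755919337273), 0.022042345255613327)
[  1.06963639   1.11223171 143.55243112] [  1.06963639   1.11223171 143.55243112]
```

View pics/scene4.png

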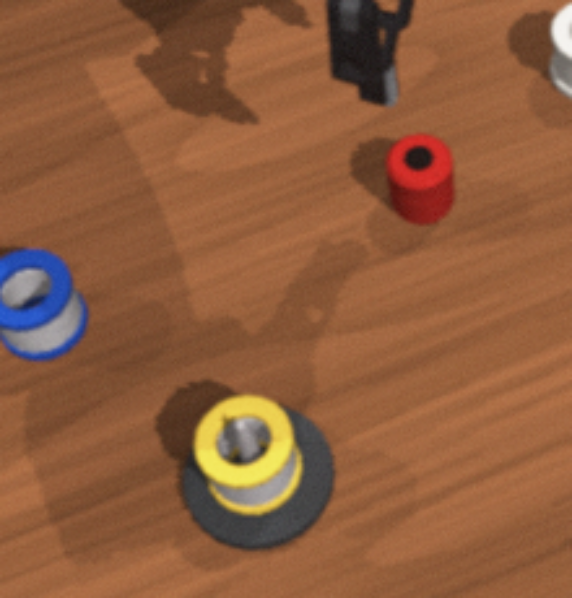

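The reel sits flat on the disc round the spindle (crop about (245,440), top at z≈0.059). The cap is untouched at about (420,178). Grasping the cap next.

```bash
python3 -m crank '[[[1,1,30],0,0],[[1,1,65],0,0],[[1,1,95],0,0],[[1,1,115],0,0],[[1,1,130],0,0],[[1,1,140],0,0],[[1,1,142],0,0],[[1,1,142],0,0]]'; python3 -m crank '[[[0,0,0],0,180],[[0,0,0],0,180],[[0,0,0],0,180],[[0,0,0],0,180],[[0,0,0],0,180],[[0,0,0],0,180],[[0,0,0],0,180]]' 40; python3 -m crank '[[[0,0,-10],0,180],[[0,0,-30],0,180],[[0,0,-70],0,180],[[0,0,-110],0,180],[[0,0,-150],0,180],[[0,0,-170],0,180],[[0,0,-170],0,180],[[0,0,-170],0,180]]';python3 - <<'E'
from h import *
im,p=cloud('scene')
m=mask(im,'red')&(abs(p[...,0]-.469)<.06)&(abs(p[...,1]-.0075)<.06)
t=p[m];print(len(t),np.quantile(t[:,2],[.02,.1,.5,.9,.98]),box(t[:,:2]),get_state()['eef_pos'])
print(toolshift([.615,-.160,.183]))
E
```

```text
time: 11.6
eef_pos: [0.4683, 0.0082, 0.0135]
tcp_rot: [0.918, 0.397, 0.0, 0.0]
contact_force: [0.5, 0.1, 0.6]
opening: 0.997
finger_force: 0.0
time: 12.3
eef_pos: [0.4688, 0.0083, 0.0144]
tcp_rot: [0.918, 0.397, 0.001, 0.001]
contact_force: [-0.9, -0.9, 6.9]
opening: 0.502
finger_force: 40.9
time: 13.1
eef_pos: [0.4672, 0.0087, 0.1826]
tcp_rot: [0.918, 0.397, -0.0, -0.0]
contact_force: [-0.1, 0.0, -1.7]
opening: 0.509
finger_force: 41.1
482 [0.17074742 0.17631545 0.20924418 0.21687801 0.25703314] ((0.4837796688079834, 0.005175437778234482), 0.03827756270766258) [0.46653038 0.00877106 0.18146661]
[-21.24560423 223.77073912  -2.12870904]
```

```bash
python3 -m crank '[[[-3,34,0],0,180],[[-7,74,0],0,180],[[-11,114,0],0,180],[[-15,154,0],0,180],[[-18,189,0],0,180],[[-20,212,0],0,180],[[-21,223,0],0,180],[[-21,223,0],0,180],[[-21,223,0],0,180],[[-21,223,0],0,180]]'; python3 - <<'E'
from h import *
im,p=cloud('scene')
m=mask(im,'red')&(abs(p[...,0]-.615)<.05)&(abs(p[...,1]+.16)<.05)
t=p[m];z=t[:,2];print(len(t),np.quantile(z,[.02,.1,.5,.9,.98]),box(t[(z<.225)][:,:2]),get_state()['eef_pos'])
print(toolshift([.615,-.160,.074]))
cv2.imwrite('pics/scene5.png',cv2.resize(im[200:380,120:320],None,fx=3,fy=3))
E
```

```text
time: 14.15
eef_pos: [0.615, -0.1583, 0.1827]
tcp_rot: [0.918, 0.397, -0.001, -0.001]
contact_force: [0.4, 0.1, -1.4]
opening: 0.504
finger_force: 41.2
711 [0.17160147 0.17996324 0.21223634 0.2162136  0.24991703] ((0.6173231601715088, -0.1538819819688797), 0.0236654132604599) [ 0.61521262 -0.15839135  0.18309367]
[ -1.29751433   1.04425351 109.09302306]
```

View pics/scene5.png

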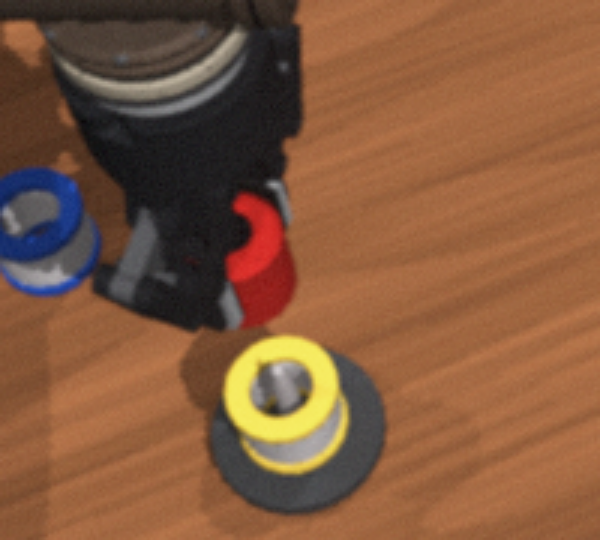

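The cap is held level at about (255,260), above the reel at about (282,388). Lowering to just above contact, then feeling for it.

```bash
python3 -m crank '[[[-1,1,10],0,180],[[-1,1,30],0,180],[[-1,1,50],0,180],[[-1,1,65],0,180],[[-1,1,80],0,180],[[-1,1,92],0,180],[[-1,1,100],0,180],[[-1,1,104],0,180],[[-1,1,104],0,180]]'; python3 -m crank '[[[0,0,1],0,180],[[0,0,2],0,180],[[0,0,3],0,180],[[0,0,3],0,180]]'; python3 -m crank '[[[0,0,1],0,180],[[0,0,1],0,180],[[0,0,1],0,180]]'
```

```text
time: 15.1
eef_pos: [0.6159, -0.161, 0.0789]
tcp_rot: [0.918, 0.397, -0.0, -0.0]
contact_force: [-0.0, -0.2, -1.0]
opening: 0.507
finger_force: 41.2
time: 15.5
eef_pos: [0.6161, -0.161, 0.0765]
tcp_rot: [0.918, 0.397, 0.0, 0.0]
contact_force: [-1.0, 0.0, -1.9]
opening: 0.503
finger_force: 41.2
time: 15.8
eef_pos: [0.616, -0.161, 0.0753]
tcp_rot: [0.918, 0.397, -0.0, 0.0]
contact_force: [0.2, -0.3, -1.5]
opening: 0.503
finger_force: 41.2
```

```bash
python3 -m crank '[[[0,0,1],0,180],[[0,0,1],0,180],[[0,0,1],0,180]]';python3 -m crank '[[[0,0,0.5],0,180],[[0,0,0.5],0,180],[[0,0,0.5],0,180]]'
```

```text
time: 16.1
eef_pos: [0.6161, -0.1611, 0.0745]
tcp_rot: [0.918, 0.397, 0.0, 0.0]
contact_force: [-0.2, 0.4, 1.3]
opening: 0.506
finger_force: 41.2
time: 16.4
eef_pos: [0.6162, -0.1611, 0.0745]
tcp_rot: [0.918, 0.397, 0.0, 0.0]
contact_force: [-1.2, 0.6, 3.0]
opening: 0.501
finger_force: 41.6
```

Contact made. Releasing, backing off and looking.

```bash
python3 -m crank '[[[0,0,0],0,0],[[0,0,0],0,0],[[0,0,0],0,0],[[0,0,0],0,0],[[0,0,0],0,0],[[0,0,0],0,0]]' 40; python3 -m crank '[[[0,0,-10],0,0],[[0,0,-30],0,0],[[0,0,-70],0,0],[[0,0,-110],0,0],[[0,0,-130],0,0],[[0,0,-130],0,0]]'; python3 -m crank '[[[20,-180,-130],0,0],[[20,-180,-130],0,0],[[20,-180,-130],0,0],[[20,-180,-130],0,0],[[20,-180,-130],0,0],[[20,-180,-130],0,0],[[20,-180,-130],0,0],[[20,-180,-130],0,0]]'; python3 - <<'E'
from h import *
for n in('top','scene'):
    im,p=cloud(n);b=(abs(p[...,0]-.615)<.06)&(abs(p[...,1]+.16)<.06)
    for c,lo,hi in(('red',.1,.115),('yellow',.052,.068)):
        u=p[mask(im,c)&b&(p[...,2]>lo)&(p[...,2]<hi)]
        A=np.c_[u[:,:2]-u[:,:2].mean(0),np.ones(len(u))];print(n,c,len(u),box(u[:,:2]),np.linalg.lstsq(A,u[:,2],rcond=None)[0])
im=read_camera('scene')['frame'];cv2.imwrite('pics/scene6.png',cv2.resize(im[160:390,90:340],None,fx=2.5,fy=2.5))
E
```

```text
time: 17.0
eef_pos: [0.616, -0.161, 0.0737]
tcp_rot: [0.918, 0.397, -0.0, -0.0]
contact_force: [0.0, -0.2, 0.5]
opening: 1.003
finger_force: 0.0
time: 17.6
eef_pos: [0.6184, -0.162, 0.2099]
tcp_rot: [0.918, 0.397, 0.003, 0.004]
contact_force: [0.3, 0.0, -0.7]
opening: 0.999
finger_force: 0.0
time: 18.4
eef_pos: [0.4983, -0.0236, 0.3315]
tcp_rot: [0.918, 0.396, -0.002, -0.001]
contact_force: [-0.4, 0.6, -0.6]
opening: 0.999
finger_force: 0.0
top red 320 ((0.6157381534576416, -0.16059327125549316), 0.02207021974027157) [ 0.01430448 -0.00426428  0.10721599]
top yellow 162 ((0.6139169335365295, -0.16014234721660614), 0.027616936713457108) [ 0.01062328 -0.00266648  0.05942709]
scene red 606 ((0.6143498420715332, -0.16169504821300507), 0.023008063435554504) [-0.03489099  0.01209645  0.10640218]
scene yellow 233 ((0.6140263080596924, -0.16065628826618195), 0.028004024177789688) [0.0105285  0.01164815 0.05863216]
```

View pics/scene6.png

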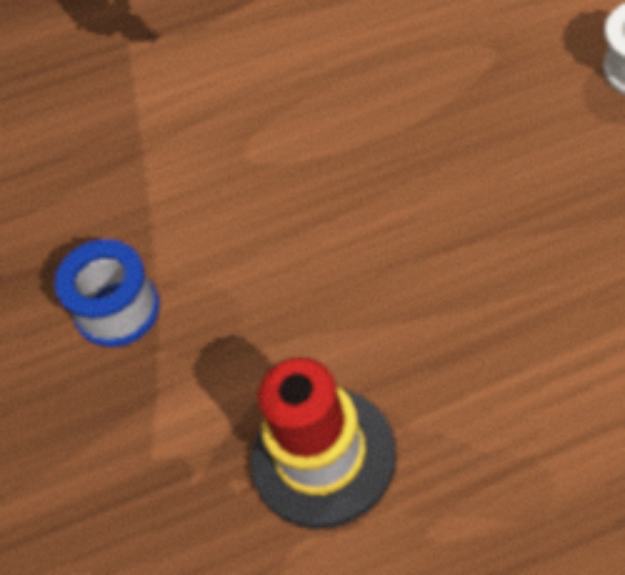

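The cap (crop about (298,405), top at z≈0.107) rests flat and centred on the yellow reel. The blue reel at about (107,292) is untouched.

```bash
python3 -m crank '[[[0,0,0],0,0],[[0,0,0],0,0],[[0,0,0],0,0]]'; python3 -c "
from plant import ctrl
print(ctrl.sign_off())"
```

```text
time: 18.85
eef_pos: [0.4986, -0.0233, 0.3336]
tcp_rot: [0.918, 0.397, -0.0, -0.0]
contact_force: [-0.7, 0.2, -0.5]
opening: 0.999
finger_force: 0.0
the job is handed in; nothing more can be done
None
```

The yellow reel sits flat on the stand over the spindle with the red cap flat on top of it, the blue reel was left alone, and the job was handed in at 18.85 s of the 54 s allowed.

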